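Hold a carved corbel against the sprung fence

ROBOT

A 6-joint arm with a two-finger parallel gripper is mounted at the origin on the work surface. World frame = base frame: x ahead of the robot, y to its left, z up, the work surface at z = 0. Lengths are in mm, angles in rad, forces in N, time in s.
With the tool pointing down it reaches from about 250 to 725 mm from the base axis. Payload 9.7 kg.
Tool frame: the origin (TCP) lies midway between the tips of the shut fingers; the grasp point (between the pads) lies 19 mm behind it; z points along the fingers, y is the line along which they close (so a half turn about z gives the same grasp; the last joint's range is limited). The gripper opens to 85 mm and grips with 20 to 120 N. Pads are 22 mm wide; open, the fingers measure 114 mm over their backs; the gripper's body (76 mm by 85 mm) begins 54 mm behind the grasp point. The pads swing forward as they close: fully open they stand 13 mm farther back than shut.
Start: joints at [1.316, 0.087, 0.176, 1.66, 0, 1.571], TCP at [138.626, 532.24, 231.284] pointing down, gripper open.
Joint ranges: [-3.13, 3.13], [-0.85, 1.81], [-1.15, 1.24], [-2.2, 2.28], [-1.44, 1.52], [-3.14, 3.14]. Speed limits (rad/s): [2.22, 2.22, 2.57, 3.14, 3.14, 3.14].

INTERFACE

Orientations are given as a 3x3 rotation matrix whose columns are the frame's x, y, z axes.
In Python, from station import arm gives the robot as it stands. The module is installed in compiled form; this text tells all that it offers.
- The arm moves only by the shell command python3 -m crank 'ROWS' [FORCE]. ROWS is JSON, one flat list of numbers, 7 for each row, row after row: the shift along the world's x, y, z in units of 60 mm (1.0 is 60 mm), then the turn, a rotation vector about the world's x, y, z in units of 8 degrees (1.0 is 8 degrees), then the opening, from -1 (shut) to 1 (fully open). In form: [dx, dy, dz, ax, ay, az, gripper, dx, dy, dz, ax, ay, az, gripper, ...]. A call has 1 to 5 rows; each row shifts and turns the commanded pose from where the row before left it; what a row does not reach is not made up. A row lasts 1/8 s, in which the tool goes at most 62.5 mm and 10.7 degrees, less where a joint would pass 70% of its speed; a pose out of reach is approached as far as the arm can. A call is refused whole if a number of a shift passes 1 or a number of a turn 1, either way. A call with a gripper value outside its range is refused whole. The fingers move at their own pace and stop on an object; FORCE is the grip in N (left out, the last holds). Time passes only in rows, so rows that do not move let the fingers close. It gives the time, the measured TCP pose, the force, the opening and the grip force at its end, in the units of the state.
- arm.get_obs(): the state, without advancing time (a new reading comes with each control period).
- arm.snapshot(name): name is "scene" or "side" or "wrist"; returns a dict with "frame" (420x560x3 uint8, red, green, blue), "depth" (420x560 float32, mm along the optical axis (not along the pixel's ray), 0 where there is no reading), "camera_matrix" (3x3 intrinsics, pixels), "dist" ([k1, k2, p1, p2, k3] as OpenCV has them; the pictures are not rectified), "rvec" (rotation vector, rad) and "tvec" (3), from world to camera coordinates, as OpenCV has them; the wrist camera has in their place "mount" (4x4, takes a point from camera to tool coordinates, whose origin is the TCP and whose axes are the flange's). Camera axes: x right, y down, z forward; pixel columns grow to the right and rows downward; lengths in mm; the calibration is good to about 2 mm. A picture is of the moment at which its call begins: read the wrist's pose just before it.
- arm.sign_off(): hands the job in; it is judged then, once.
The state is a dict: "time": time; "q": joint angles; "qd": joint speeds; "joint_efforts": joint torques, N m; "position": TCP position; "tcp_rot": TCP orientation; "contact_force": force on the tool from outside, world axes, zero at the start; "ft_torque": the same for the moment, N m; "width": finger opening in mm; "grasp_force": force on a finger pad.
Only numpy, scipy, OpenCV 4.12 (cv2) and the standard library are available. Lean on these libraries where they do the work, as an engineer would, in place of code of your own. Each camera call takes 0.05 s, during which the arm holds its last target. There are 200 camera calls.

TASK

Turn the carved wooden corbel so that its flat back faces the sprung bar of the bench fence, then press it squarely against the middle of the bar, standing flat on the bench, until the bar is pushed in by about half of its travel. Keep a steady push and finish while still holding it there, so that I can clamp it: do not let go, and never drive the bar all the way in. Leave the mallet, gouge, jar and sanding block where they are.

Things in the scene. Friction and masses are not known exactly. Their poses are not given: they have to be found in the camera images.
- corbel: loose carved wooden bracket, T-shaped from above, about 0.35 kg. Top of the T: upright back plate 110 wide (y), 18 thick, 70 high, flat back at x = +35 mm. Stem: rib 34 wide (y), 58 high, flat parallel sides, x = +17 to -35, to grip from above across its width near x = -10. Origin: underside, centre line, 35 mm in front of the flat back; x points from nose to back, z up
- corbel_back (a point): point in the middle of the width of the corbel's flat back, 34 mm above its underside; axes as the corbel's
- corbel_nose (a point): foremost point (x = -50 mm) of the rounded scroll nose, radius 15 mm, that ends the corbel's rib, 15 mm above its underside; axes as the corbel's. The front side of the plate has two small carved rosettes
- fence: fence fixed to the bench: dark wooden block 200 wide (y), 45 deep (x = 36 to 81 mm), 56 high, a short steel strip in the middle and two bolt heads on top (to 66 high); before it the sprung bar on two plungers. Origin: on the bench under the middle of the bar's front face when the bar is out; x points from bar into block (pushing direction), y along the bar
- bar_face (a point): middle of the front face of the sprung bar, 34 mm above the bench; moves with the bar; axes as the fence's. The bar is bare aluminium, 20 thick, 180 wide (y), from 12 to 56 mm above the bench
- bar (a joint): how far the sprung bar is pushed in towards the block (m): 0 fully out, 0.016 at its hard end; it slides straight along the fence's x and springs back. Spring: about 2.7 N to start it, then 0.9 N per mm (about 10 N at half travel)
- mallet: bystander: wooden mallet lying down, head 75 x 110 x 70 mm with a 170 mm handle; origin on the bench between head and handle, 90 mm from the middle of the head
- gouge: bystander: carving gouge lying down, 225 long, wooden handle 22 thick; origin under the handle's brass ferrule
- wax_jar: bystander: jar with a steel lid, 64 across, 75 high; origin under its centre
- sanding_block: bystander: cork block 100 x 60 x 35 mm; origin under its centre
Not all that is in view belongs to the job. What is meant by the fence is not red or white, and is the larger of those in its own colour.

How it is judged (in metres and radians):
At the end, for the whole second after the job is handed in: Corbel upright on the bench (under 6 mm up), flat back on the bar (5 mm), nose away, square within 0.06 rad, centred within 18 mm, still held by the fingers (over 2 N); bar steadily in by 4 to 12 of its 16 mm, corbel pressing the fence with 5 to 16 N through the last second (contact force between corbel and fence between 5 and 16 N and value of joint bar between 0.004 and 0.012 m and velocity of joint bar between -0.01 and 0.01 m/s and contact force between the fingers and corbel above 2 N and linear speed of corbel below 0.02 m/s and x of corbel_back in the frame of bar_face between -0.005 and 0.005 m and y of corbel_back in the frame of bar_face between -0.018 and 0.018 m and x of corbel_nose in the frame of bar_face below -0.06 m and angle between the x axis of corbel and the x axis of bar_face, either way round below 0.06 rad and angle between corbel's own z axis and vertical below 0.06 rad and height (world z) of corbel below 0.006 m); the arm keeps its last pose, push and grip.
It fails at once if the bar is driven to its hard end (value of joint bar above 0.0155 m).
It fails at once if the mallet is disturbed (moved over 30 mm) (distance of mallet from where it was at the start of the episode above 0.03 m).
It fails at once if the gouge is disturbed (moved over 30 mm) (distance of gouge from where it was at the start of the episode above 0.03 m).
It fails at once if the wax jar is disturbed (moved over 30 mm) (distance of wax_jar from where it was at the start of the episode above 0.03 m).
It fails at once if the sanding block is disturbed (moved over 30 mm) (distance of sanding_block from where it was at the start of the episode above 0.03 m).
It also fails if it takes over 38 s, if anything falls off the work surface, if the arm or the gripper's body presses on something with over 40 N, if the wrist force passes 120 N, or if a joint passes its speed limit or range.

## Working session

There is one attempt and no reset: what is moved stays moved. The work goes in short steps, Python scripts to look and compute and a shell command to move; the robot and the scene stay as the last step left them, time stands still between calls to the robot, and variables do not carry over. Pictures are saved under pics/ and viewed, at most 10 in all, crops included, and the job is handed in when it is done.

```bash
mkdir -p pics
python3 - <<'E'
from station import arm
import cv2,pickle
o=arm.get_obs();print(o['time'],o['position'],o['tcp_rot'],o['width'],o['contact_force'])
for n in("scene","side"):
    s=arm.snapshot(n);pickle.dump(s,open(n+'.pkl','wb'));cv2.imwrite(f'pics/{n}.png',s['frame'][:,:,::-1]);print(s['rvec'],s['tvec'],s['dist'],s['camera_matrix'])
E
```

```text
0.0 [138.57957606 532.01844895 230.55297251] [[-9.67705427e-01  2.52083479e-01 -3.54240076e-04]
 [ 2.52083728e-01  9.67704520e-01 -1.32504343e-03]
 [ 8.77816572e-06 -1.37154988e-03 -9.99999059e-01]] 85.18436708790422 [-0.91646098  0.43049498 -0.48788434]
[ 2.16544487  0.98871622 -0.43528995] [-328.95987545 -198.81008238 1461.03447578] [-0.07017964  0.          0.          0.          0.        ] [[393.19964439   0.         281.66176257]
 [  0.         393.19964439 209.31900963]
 [  0.           0.           1.        ]]
[ 2.3325227  -0.19522402  0.09715181] [-492.90894998   79.47022533  942.31240616] [0.03720575 0.         0.         0.         0.        ] [[438.16758152   0.         274.98272962]
 [  0.         438.16758152 214.40207992]
 [  0.           0.           1.        ]]
```

View pics/scene.png

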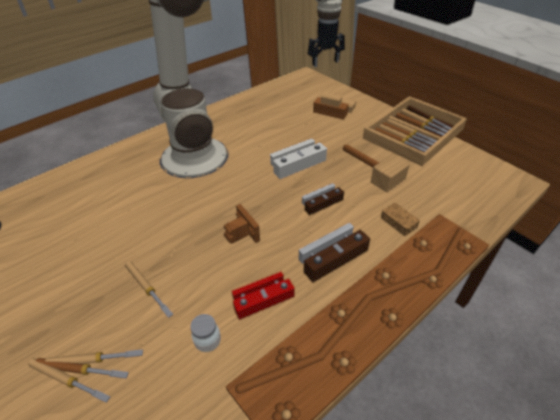

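View pics/side.png

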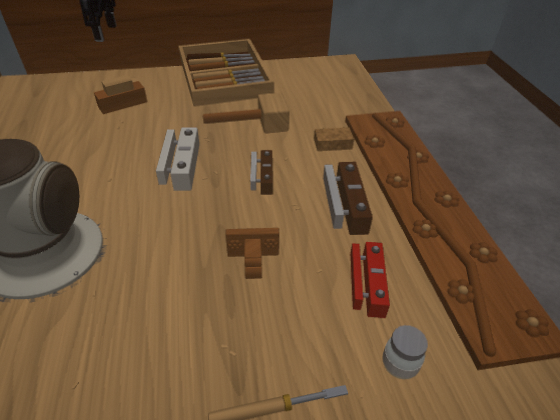

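The larger dark fence is at scene (335,252) and side (347,195). The corbel is at scene (241,225) and side (253,250), with its plate towards +y and its nose towards -y. Next I turn both depth images into world points.

```bash
cat > h.py <<'E'
import numpy as np,cv2
def cloud(s,R=None,t=None):
    K,d,D=s['camera_matrix'],s['dist'],s['depth']
    v,u=np.mgrid[:420,:560]
    p=cv2.undistortPoints(np.stack([u,v],-1).reshape(-1,1,2).astype(float),K,np.array(d)).reshape(420,560,2)
    P=np.dstack([p[...,0]*D,p[...,1]*D,D]).astype(float)
    if R is None:
        R=cv2.Rodrigues(np.array(s['rvec']))[0].T; t=-R@np.array(s['tvec']).ravel()
    P=P@R.T+t; P[D==0]=np.nan
    return P
def wrist(arm):
    o=arm.get_obs(); s=arm.snapshot('wrist'); M=np.array(s['mount'])
    R=np.array(o['tcp_rot']); 
    return s,cloud(s,R@M[:3,:3],R@M[:3,3]+np.array(o['position']))
E
python3 - <<'E'
from h import *
import pickle
for n,boxes in(("scene",{'corbel':(215,200,270,250),'fence':(290,218,378,282)}),("side",{'corbel':(215,220,290,285),'fence':(315,155,378,238)})):
    s=pickle.load(open(n+'.pkl','rb'));P=cloud(s)
    print(n,'bench z',np.nanmedian(P[...,2][300:330,200:220]))
    for k,(a,b,c,d) in boxes.items():
        Q=P[b:d,a:c].reshape(-1,3);Q=Q[np.isfinite(Q[:,2])];T=Q[(Q[:,2]>20)&(Q[:,2]<90)]
        print(k,len(T),'med',np.median(T,0).round(1),'lo',np.percentile(T,2,0).round(),'hi',np.percentile(T,98,0).round())
        print(' zhist',np.histogram(T[:,2],np.arange(20,95,5))[0])
        for lo,hi in((47,53),(53,60),(60,65),(65,75)):
            t=T[(T[:,2]>lo)&(T[:,2]<hi)]
            if len(t)>8: print('  ',lo,hi,len(t),cv2.minAreaRect(t[:,:2].astype(np.float32)),'z',t[:,2].mean().round(1))
E
```

```text
scene bench z 2.0929308126489445
corbel 752 med [449.  -94.2  55.5] lo [ 394. -149.   21.] hi [495. -69.  72.]
 zhist [ 50  56  33  30  52  51  90 178  32 112  68   0   0   0]
   47 53 87 ((443.210205078125, -113.94025421142578), (108.7012710571289, 72.81199645996094), 1.4619865417480469) z 50.4
   53 60 218 ((443.3069152832031, -113.94847869873047), (106.68186950683594, 71.05863952636719), 0.9786981344223022) z 56.9
   60 65 32 ((443.4403381347656, -101.86355590820312), (105.13146209716797, 46.378170013427734), 0.5899279713630676) z 62.1
   65 75 180 ((440.04443359375, -77.51383972167969), (19.240402221679688, 112.1255874633789), 83.28630065917969) z 69.4
fence 2299 med [692.6  32.5  54.1] lo [634. -62.  21.] hi [803. 128.  61.]
 zhist [237 108 128 132 149 137 471 874  44  19   0   0   0   0]
   47 53 220 ((676.2821655273438, 39.56886291503906), (202.1693572998047, 84.45527648925781), 83.0730972290039) z 50.6
   53 60 1209 ((676.7763671875, 39.44780731201172), (200.5303497314453, 82.92459869384766), 83.23613739013672) z 56.0
   60 65 44 ((689.8682861328125, 31.10150146484375), (178.
[... 785 characters left out ...]
4462547302246, 108.74597930908203), 83.23127746582031) z 69.3
fence 2355 med [675.7  16.5  55.4] lo [628. -64.  21.] hi [788. 162.  62.]
 zhist [ 167  103  112  124  131  108  302 1202   76   30    0    0    0    0]
   47 53 149 ((674.6141357421875, 33.47552490234375), (192.53811645507812, 81.42703247070312), 83.20316314697266) z 50.2
   53 60 1425 ((675.1893920898438, 37.816917419433594), (202.52352905273438, 81.36349487304688), 83.07770538330078) z 56.4
   60 65 76 ((692.9989013671875, 42.16196060180664), (173.58193969726562, 29.544025421142578), 86.98721313476562) z 61.5
   65 75 30 ((694.3961791992188, 35.04267120361328), (151.6147918701172, 11.352725982666016), 83.37397003173828) z 66.3
```

```bash
for i in 1 2 3; do python3 -m crank '[0.33,-0.72,-0.05,0,0,0.81,1, 0.33,-0.72,-0.05,0,0,0.81,1, 0.33,-0.72,-0.05,0,0,0.81,1, 0.33,-0.72,-0.05,0,0,0.81,1, 0.33,-0.72,-0.05,0,0,0.81,1]'; done
python3 -m crank '[0,0,0,0,0,0,1, 0,0,0,0,0,0,1]'
python3 - <<'E'
from h import *
from station import arm
import pickle
s,P=wrist(arm);cv2.imwrite('pics/w1.png',s['frame'][:,:,::-1]);np.save('w1.npy',P)
o=arm.get_obs();R=o['tcp_rot'];print(o['position'],np.degrees(np.arctan2(R[1][1],R[0][1])),o['q'],o['time'])
# top-down height map from side cam
C=np.vstack([cloud(pickle.load(open('side.pkl','rb'))).reshape(-1,3)])
C=C[np.isfinite(C[:,2])&(C[:,2]>20)&(C[:,2]<110)]
im=np.zeros((400,500),np.uint8)
for x,y,z in C:
    i=int((300-y)/2+0);j=int((x-250)/1.2)
    if 0<=i<400 and 0<=j<500: im[i,j]=255
n,_,st,ce=cv2.connectedComponentsWithStats(cv2.dilate(im,np.ones((5,5))))
for a in st[1:]:
    if a[4]>150: print('x',250+1.2*a[0],250+1.2*(a[0]+a[2]),'y',300-2*(a[1]+a[3]),300-2*a[1])
E
```

```text
time: 0.72
position: [237.9, 314.8, 215.9]
tcp_rot: [[-0.951, -0.31, -0.0], [-0.31, 0.951, -0.0], [0.0, -0.0, -1.0]]
contact_force: [0.5, -0.3, 0.4]
width: 85.2
grasp_force: 0.0
time: 1.35
position: [336.9, 98.7, 201.1]
tcp_rot: [[-0.637, -0.771, 0.0], [-0.771, 0.637, 0.0], [-0.0, -0.0, -1.0]]
contact_force: [0.2, 0.3, -0.0]
width: 85.3
grasp_force: 0.0
time: 1.98
position: [435.9, -117.4, 186.0]
tcp_rot: [[-0.125, -0.992, -0.0], [-0.992, 0.125, 0.0], [-0.0, 0.0, -1.0]]
contact_force: [0.5, 0.2, 0.5]
width: 85.3
grasp_force: 0.0
time: 2.22
position: [435.2, -115.5, 186.0]
tcp_rot: [[-0.13, -0.991, -0.001], [-0.991, 0.13, 0.001], [-0.0, 0.001, -1.0]]
contact_force: [-1.1, 0.9, 0.6]
width: 85.6
grasp_force: 0.0
[ 435.27549376 -115.14331154  186.23247538] 172.56910752103926 [-2.58715884e-01 -1.62534075e-01 -1.53145416e-01  1.58067523e+00
  1.73165067e-04 -1.69981866e+00] 2.275
x 250.0 280.0 y 162 300
x 268.0 341.2 y 144 300
x 660.4 768.4 y 248 300
x 778.0 850.0 y -406 300
x 456.4 533.2 y 96 246
x 622.0 728.8 y -72 144
x 379.6 494.79999999999995 y -158 -56
x 601.5999999999999 706.0 y -284 -116
x 622.0 690.4 y -404 -332
x 323.2 457.6 y -424 -394
```

View pics/w1.png

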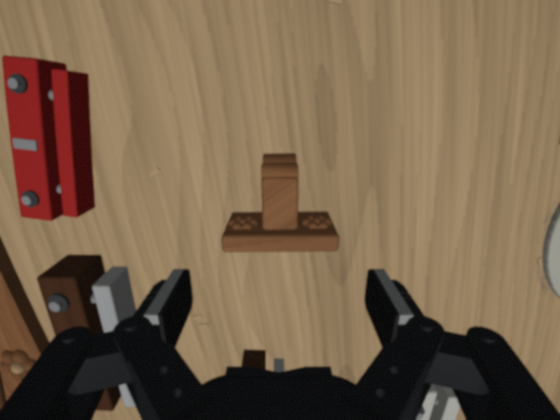

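The wrist view shows the corbel at (280,200), with the rib at about (280,195) and the plate at (280,240), lined up with the fingers. I'll refine its pose from this cloud.

Run:
```python
from h import *
P=np.load('w1.npy')
Q=P[140:265,210:350].reshape(-1,3);Q=Q[np.isfinite(Q[:,2])]
print('bench',np.nanmedian(P[20:120,330:500,2]),np.histogram(Q[:,2],np.arange(-10,85,5)))
for lo,hi in((54,62),(66,75)):
    t=Q[(Q[:,2]>lo)&(Q[:,2]<hi)]
    if lo==54: t=t[t[:,1]<-97]
    print(lo,len(t),cv2.minAreaRect(t[:,:2].astype(np.float32)),t.mean(0))
    for y in range(-150,-60,10):
        a=t[(t[:,1]>y)&(t[:,1]<y+10)]
        if len(a)>5: print(y+5,a[:,0].min().round(1),a[:,0].max().round(1))
```

```text
bench -0.5779850013929604 (array([   0, 7045, 3873,  102,   92,  118,  177,  133,   95,   58,  252,
        203,  652, 2259,  241, 1497,  627,    0]), array([-10,  -5,   0,   5,  10,  15,  20,  25,  30,  35,  40,  45,  50,
        55,  60,  65,  70,  75,  80]))
54 1767 ((433.7412109375, -119.5115966796875), (48.90601348876953, 33.98674392700195), 83.0973892211914) [ 433.96272502 -120.41231447   57.16414166]
-145 415.1 447.9
-135 414.6 449.4
-125 415.5 450.1
-115 416.7 451.6
-105 418.8 453.2
-95 419.9 453.5
66 2074 ((438.9825439453125, -76.44781494140625), (17.975372314453125, 110.16667175292969), 83.25316619873047) [439.12040804 -77.19443571  69.43121824]
-95 480.4 491.7
-85 396.5 493.3
-75 383.8 493.9
-65 385.5 458.9
```

```bash
python3 -m crank '[-0.01,0.02,-0.7,0,0,0.08,1, 0,0,-0.7,0,0,0,1, 0,0,-0.7,0,0,0,1, 0,0,-0.5,0,0,0,1, 0,0,-0.25,0,0,0,1]' 60
python3 -m crank '[0,0,0,0,0,0,1, 0,0,0,0,0,0,-1, 0,0,0,0,0,0,-1, 0,0,0,0,0,0,-1, 0,0,0,0,0,0,-1]' 60
python3 -m crank '[0,0,0,0,0,0,-1, 0,0,0,0,0,0,-1, 0,0,0,0,0,0,-1]' 60
```

```text
time: 2.9
position: [434.2, -113.4, 14.1]
tcp_rot: [[-0.117, -0.993, -0.001], [-0.993, 0.117, 0.0], [-0.0, 0.001, -1.0]]
contact_force: [-0.6, 0.1, 0.3]
width: 85.1
grasp_force: 0.0
time: 3.52
position: [435.5, -114.8, 16.2]
tcp_rot: [[-0.118, -0.993, 0.001], [-0.993, 0.118, -0.0], [0.0, -0.001, -1.0]]
contact_force: [-0.9, -0.1, 6.8]
width: 33.4
grasp_force: 60.8
time: 3.9
position: [435.5, -114.8, 16.2]
tcp_rot: [[-0.118, -0.993, 0.001], [-0.993, 0.118, -0.0], [0.0, -0.001, -1.0]]
contact_force: [-0.6, 0.2, 6.7]
width: 33.4
grasp_force: 60.8
```

```bash
python3 -m crank '[0,0,0.35,0,0,0,-1, 0,0,0.35,0,0,0,-1]'
for i in 1 2 3; do python3 -m crank '[0.132,0.187,0,0,0,-0.751,-1, 0.132,0.187,0,0,0,-0.751,-1, 0.132,0.187,0,0,0,-0.751,-1, 0.132,0.187,0,0,0,-0.751,-1, 0.132,0.187,0,0,0,-0.751,-1]'; done | tail -6
python3 -m crank '[0,0,0,0,0,0,-1, 0,0,0,0,0,0,-1, 0,0,0,0,0,0,-1]'
python3 - <<'E'
from h import *
from station import arm
s,P=wrist(arm);cv2.imwrite('pics/w2.png',s['frame'][:,:,::-1]);np.save('w2.npy',P)
s=arm.snapshot('side');cv2.imwrite('pics/s2.png',s['frame'][:,:,::-1]);np.save('s2.npy',cloud(s))
o=arm.get_obs();R=o['tcp_rot'];print(o['position'],np.degrees(np.arctan2(R[1][1],R[0][1])),o['q'],o['time'],o['contact_force'],o['grasp_force'])
E
```

```text
time: 4.15
position: [434.5, -114.5, 57.3]
tcp_rot: [[-0.118, -0.993, -0.001], [-0.993, 0.118, 0.0], [-0.0, 0.001, -1.0]]
contact_force: [0.3, 0.3, -3.6]
width: 33.3
grasp_force: 60.5
time: 6.02
position: [553.7, 54.0, 56.6]
tcp_rot: [[-0.992, 0.123, -0.001], [0.123, 0.992, -0.0], [0.001, -0.0, -1.0]]
contact_force: [0.2, 0.2, -3.1]
width: 33.5
grasp_force: 60.7
time: 6.4
position: [553.5, 53.3, 57.2]
tcp_rot: [[-0.993, 0.119, -0.0], [0.119, 0.993, -0.0], [0.0, -0.0, -1.0]]
contact_force: [-0.6, -0.5, -3.5]
width: 33.5
grasp_force: 60.6
[553.64833934  53.38645856  57.33433946] 83.13863456651389 [ 9.61536426e-02  1.05412844e-01 -1.40207250e-01  1.32515937e+00
 -4.72115368e-05  2.15907060e-01] 6.5 [ 0.53080206  0.33664674 -4.13838737] 60.57994723320007
```

View pics/w2.png

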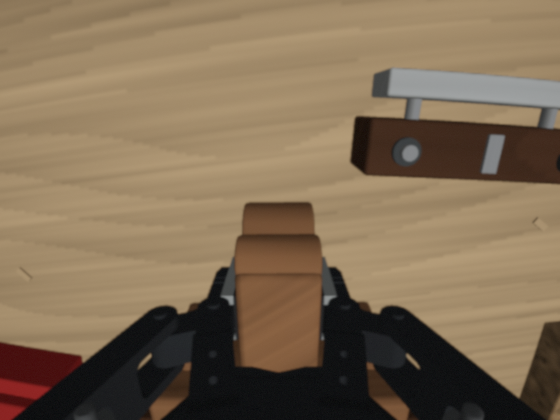

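View pics/s2.png

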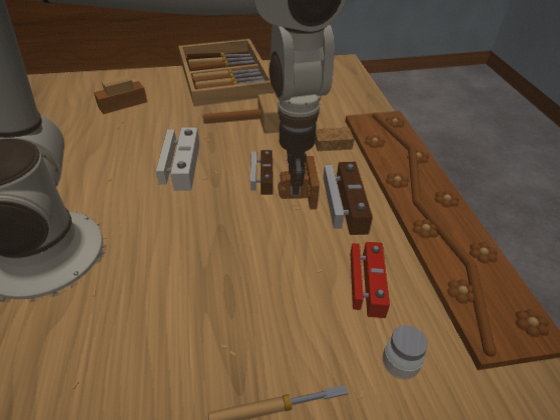

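The corbel is held level at side (297,180), with its plate at (315,182) facing the dark fence at (347,197). The wrist view shows the rib between the pads at (280,290). Now I measure the back plate against the bar.

Run:
```python
from h import *
import pickle
a=np.radians(-6.85);ex=np.array([np.cos(a),np.sin(a)]);ey=np.array([-ex[1],ex[0]])
P=np.load('s2.npy')
Q=P[150:215,300:325].reshape(-1,3);t=Q[(Q[:,2]>104)&(Q[:,2]<118)]
print('plate top',len(t),t.mean(0),cv2.minAreaRect(t[:,:2].astype(np.float32)))
for n in('scene','side'):
    P0=cloud(pickle.load(open(n+'.pkl','rb')));b=(290,218,378,282) if n=='scene' else (315,155,378,238)
    Q=P0[b[1]:b[3],b[0]:b[2]].reshape(-1,3);t=Q[(Q[:,2]>52)&(Q[:,2]<59)]
    c=t[:,:2]-[635.8,43.5];u=c@ex;v=c@ey
    k=u<28; f=u>33
    print(n,'bar x',np.percentile(u[k],[1,5,50,95,99]),'y',v[k].min(),v[k].max(),'block x',np.percentile(u[f],[1,99]),'y',v[f].min(),v[f].max())
    # front-edge line fit: min u per v bin
    vb=np.arange(-80,81,10);e=[u[k&(abs(v-w)<5)].min() for w in vb];print('  edge',np.round(e,1),'slope deg',np.degrees(np.polyfit(vb,e,1)[0]))
```

```text
plate top 296 [589.23002157  38.49592724 110.56910176] ((589.6341552734375, 46.07398986816406), (108.03639221191406, 41.21122741699219), 71.63334655761719)
scene bar x [ 0.77040688  1.97021075 12.04299204 20.5707482  21.64719229] y -89.10972236474913 90.39246910157237 block x [37.50029286 81.88285268] y -99.38573960828018 101.123006983663
  edge [ 1.   0.4  3.3  1.8  0.9  1.5  3.   0.7  1.1 -0.  -0.3  2.9  0.9  0.8
  2.   3.   1.6] slope deg 0.0934810673451268
side bar x [-0.54711775 -0.04413065  8.65241059 18.05265041 19.09247337] y -91.4560082705998 90.91026904107551 block x [35.53996445 79.30637856] y -102.21251741850068 100.31971331900579
  edge [-1.  -0.3 -0.8  0.  -0.2 -0.5  0.1 -0.5  0.2 -0.1 -0.3 -0.3 -0.6  0.1
 -0.8  0.8 -0.3] slope deg 0.17834082737365603
```

```bash
python3 -m crank '[0,0,-0.3,0,0,0,-1, 0,0,-0.25,0,0,0,-1, 0,0,-0.12,0,0,0,-1, 0,0,0,0,0,0,-1, 0,0,0,0,0,0,-1]' 80
python3 -m crank '[0.15,-0.018,0,0,0,0,-1, 0.15,-0.018,0,0,0,0,-1, 0.1,-0.012,0,0,0,0,-1, 0,0,0,0,0,0,-1, 0,0,0,0,0,0,-1]' 80
```

```text
time: 7.12
position: [553.8, 53.7, 16.7]
tcp_rot: [[-0.993, 0.12, -0.0], [0.12, 0.993, 0.0], [0.0, -0.0, -1.0]]
contact_force: [0.4, 0.1, -3.2]
width: 33.1
grasp_force: 81.2
time: 7.75
position: [577.6, 50.8, 16.9]
tcp_rot: [[-0.993, 0.12, -0.001], [0.12, 0.993, -0.0], [0.001, -0.0, -1.0]]
contact_force: [0.4, 0.2, -4.0]
width: 33.5
grasp_force: 81.2
```

```bash
python3 -m crank '[0.05,-0.006,0,0,0,0,-1, 0.05,-0.006,-0.02,0,0,0,-1, 0.05,-0.006,0,0,0,0,-1, 0,0,0,0,0,0,-1, 0,0,0,0,0,0,-1]'
python3 -m crank '[0.03,-0.0036,0,0,0,0,-1, 0,0,0,0,0,0,-1, 0.03,-0.0036,0,0,0,0,-1, 0,0,0,0,0,0,-1, 0,0,0,0,0,0,-1]'
```

```text
time: 8.38
position: [587.3, 49.8, 16.3]
tcp_rot: [[-0.993, 0.12, 0.001], [0.12, 0.993, 0.0], [-0.001, 0.0, -1.0]]
contact_force: [0.8, -0.1, 1.4]
width: 33.3
grasp_force: 81.7
time: 9.0
position: [589.3, 49.6, 16.3]
tcp_rot: [[-0.993, 0.12, -0.002], [0.12, 0.993, 0.0], [0.002, 0.0, -1.0]]
contact_force: [-9.6, 1.7, 7.8]
width: 33.1
grasp_force: 82.4
```

```bash
cat > bar.py <<'E'
from h import *
from station import arm
import pickle
a=np.radians(-6.85);ex=np.array([np.cos(a),np.sin(a)]);ey=np.array([-ex[1],ex[0]])
def meas(P,n):
    b=(280,205,385,290) if n=='scene' else (305,150,385,245)
    Q=P[b[1]:b[3],b[0]:b[2]].reshape(-1,3);Q=Q[np.isfinite(Q[:,2])]
    c=Q[:,:2]-[636,43.5];u=c@ex;v=c@ey
    k=(Q[:,2]>52)&(Q[:,2]<59)&(u>-5)&(u<33)&(abs(v)>60)&(abs(v)<86)
    r=[]
    for s in(-1,1):
        m=k&(v*s>0); r+=[m.sum(),np.percentile(u[m],[5,50,95]).round(1)] if m.sum()>10 else [0]
    t=(Q[:,2]>66)&(Q[:,2]<74)&(abs(v)<57)&(u>-25)&(u<15)
    return r,'plate',t.sum(),(np.percentile(u[t],[5,50,95]).round(1),np.percentile(v[t],[3,97]).round(1)) if t.sum()>10 else ''
for n in('scene','side'):
    print(n,'before',meas(cloud(pickle.load(open(n+'.pkl','rb'))),n)[0])
    s=arm.snapshot(n);cv2.imwrite(f'pics/{n}_{arm.get_obs()["time"]:.2f}.png',s['frame'][:,:,::-1]);print('   now',meas(cloud(s),n))
o=arm.get_obs();R=o['tcp_rot'];print(o['position'],np.degrees(np.arctan2(R[1][1],R[0][1])),o['contact_force'],o['time'])
E
python3 bar.py
```

```text
scene before [np.int64(61), array([ 1. , 11.1, 20.2]), np.int64(51), array([ 2.3, 11.6, 20.1])]
   now ([np.int64(58), array([ 4.4, 13.6, 22.3]), np.int64(48), array([ 4.8, 14. , 22.7])], 'plate', np.int64(201), (array([-14. ,  -5.3,   2. ]), array([-52.5,  51.1])))
side before [np.int64(77), array([-0.3,  9.1, 17.9]), np.int64(54), array([ 0.1,  8.8, 17.6])]
   now ([np.int64(75), array([ 1.8, 10.7, 20.1]), np.int64(48), array([ 2.8, 11. , 19.8])], 'plate', np.int64(241), (array([-16.2,  -8.4,  -0.7]), array([-53.6,  49.3])))
[589.25950604  49.58117419  16.26285762] 83.12391747878446 [-9.56988288  1.87799509  6.94901046] 9.1
```

```bash
python3 -m crank '[0.03,-0.0036,0.008,0,0,0,-1, 0,0,0,0,0,0,-1, 0.03,-0.0036,0,0,0,0,-1, 0,0,0,0,0,0,-1, 0,0,0,0,0,0,-1]'
python3 bar.py
```

```text
time: 9.72
position: [592.3, 49.2, 16.3]
tcp_rot: [[-0.993, 0.12, -0.003], [0.12, 0.993, 0.001], [0.003, 0.0, -1.0]]
contact_force: [-11.2, 1.2, 7.2]
width: 33.0
grasp_force: 82.2
scene before [np.int64(61), array([ 1. , 11.1, 20.2]), np.int64(51), array([ 2.3, 11.6, 20.1])]
   now ([np.int64(60), array([ 7.4, 16.9, 25.5]), np.int64(50), array([ 6.6, 15.6, 25.5])], 'plate', np.int64(200), (array([-10.8,  -2.1,   4.9]), array([-52.7,  50.1])))
side before [np.int64(77), array([-0.3,  9.1, 17.9]), np.int64(54), array([ 0.1,  8.8, 17.6])]
   now ([np.int64(75), array([ 5. , 13.6, 22.2]), np.int64(49), array([ 5.7, 14.3, 22.2])], 'plate', np.int64(241), (array([-13.2,  -5.2,   2.9]), array([-53.2,  48.8])))
[592.30879973  49.24135952  16.309189  ] 83.12119357455167 [-10.91089622   2.20926931   6.55977961] 9.825
```

Bar is in about 5 mm. I push another 2.7 mm or so.

```bash
python3 -m crank '[0.025,-0.003,0,0,0,0,-1, 0,0,0,0,0,0,-1, 0.025,-0.003,0,0,0,0,-1, 0,0,0,0,0,0,-1, 0,0,0,0,0,0,-1]'
python3 -m crank '[0,0,0,0,0,0,-1, 0,0,0,0,0,0,-1, 0,0,0,0,0,0,-1, 0,0,0,0,0,0,-1, 0,0,0,0,0,0,-1]'
python3 bar.py
```

```text
time: 10.45
position: [594.8, 49.0, 16.3]
tcp_rot: [[-0.993, 0.12, -0.004], [0.12, 0.993, 0.001], [0.004, 0.0, -1.0]]
contact_force: [-14.0, 2.8, 8.9]
width: 33.3
grasp_force: 82.4
time: 11.08
position: [594.8, 48.9, 16.3]
tcp_rot: [[-0.993, 0.12, -0.004], [0.12, 0.993, 0.001], [0.004, 0.0, -1.0]]
contact_force: [-14.9, 2.1, 7.8]
width: 33.0
grasp_force: 82.4
scene before [np.int64(61), array([ 1. , 11.1, 20.2]), np.int64(51), array([ 2.3, 11.6, 20.1])]
   now ([np.int64(61), array([ 9.1, 18.9, 27.6]), np.int64(52), array([ 9.8, 19.1, 27.7])], 'plate', np.int64(208), (array([-8.3,  0.4,  7.9]), array([-53. ,  50.5])))
side before [np.int64(77), array([-0.3,  9.1, 17.9]), np.int64(54), array([ 0.1,  8.8, 17.6])]
   now ([np.int64(74), array([ 7.3, 16.9, 25.7]), np.int64(50), array([ 7.6, 16.9, 24.9])], 'plate', np.int64(241), (array([-10.4,  -2.6,   5.4]), array([-54.8,  49.7])))
[594.76304574  48.95095283  16.34963536] 83.11938960794834 [-14.53397346   2.68634989   8.06290755] 11.175
```

```bash
ls pics; f=$(ls -v pics/side_11*|tail -1); python3 -c "
import cv2,sys;i=cv2.imread('$f')[120:270,230:420];cv2.imwrite('pics/crop.png',cv2.resize(i,None,fx=4,fy=4))"
```

```text
s2.png
scene.png
scene_11.12.png
scene_9.05.png
scene_9.78.png
side.png
side_11.18.png
side_9.10.png
side_9.82.png
w1.png
w2.png
```

View pics/crop.png

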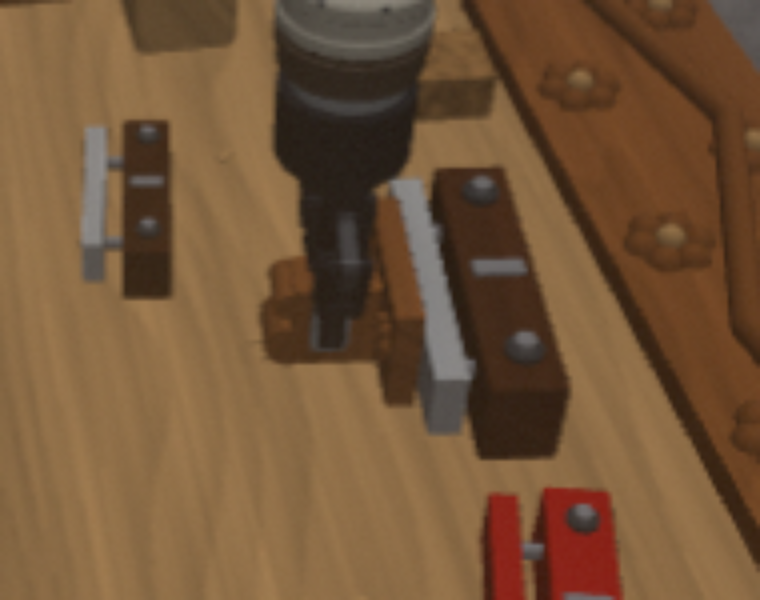

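The crop shows the corbel's back plate, at (400,300), flat on the bar at (430,300). It is centred, with the nose pointing away and about half the gap left, so I hand in.

```bash
python3 -c "
from station import arm
print(arm.sign_off())"
```

```text
the job is handed in; nothing more can be done
None
```

The corbel is held square and centred against the larger dark fence, nose away, with the bar about 7.7 mm in (of 16) by camera and a push of roughly 10 N; I handed the job in with the grip kept on, and no verdict came back.

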